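# Slide the copper etching plate over the edge of the stone and lay it on the sketch pad

## Task

The copper etching plate is too thin to pick up where it lies on the stone slab. Slide it along the slab until about a third of its length sticks out over the slab's front edge, the one facing the robot, and let it rest there; then pinch the overhanging end by its two long edges, lift it off and lay it flat in the middle of the brown sketch pad, and let go. Leave the grey plate where it lies.

Things in the scene. Friction and masses are not known exactly. Their poses are not given: they have to be found in the camera images.
- copper_plate: Copper-coloured rigid etching plate with a fine line drawing, 100 (its x) x 50 (its y) x 3 mm thick, 0.09 to 0.18 kg. Origin: centre of its underside; z up. Loose, flat on the slab, its x along the slab's x within 6 degrees, its near end 15 to 45 mm back from the slab's front edge, at least 30 mm clear of the grey plate. It slides when pushed at its far end with the fingertips.
- zinc_plate: Dark grey plate of the same size and drawing, lying beside the copper one on the slab (either side). Origin: centre of its underside. Must stay where it is.
- stone_slab: Pale stone slab, 220 mm (its x) x 190 mm (its y), 40 mm high, lying on the table; fixed. Origin: centre of its underside; its flat top is 40 mm above the origin. Its x axis points away from the robot (turned up to 12 degrees), so the front edge lies at x = -110 mm in its frame; nothing stands in front of that edge.
- kraft_pad: Brown kraft sketch pad lying flat on the table to the left of the slab, 170 mm (its x) x 190 mm (its y, which runs towards the robot or away from it), 9 mm thick; fixed. Origin: centre of its underside; its top is 9 mm above.
There are look-alikes about, which are no part of the job. Several things have the shape of the copper_plate; the one meant has the colours described above.

How it is judged (in metres and radians):
On the way:
1. the copper plate lies still and flat on the slab with 20 to 45 mm of its length beyond the front edge (x of copper_plate in the frame of stone_slab between -0.105 and -0.08 m and z of copper_plate in the frame of stone_slab between 0.037 and 0.043 m and angle between copper_plate's own z axis and vertical below 0.06 rad and linear speed of copper_plate below 0.01 m/s), for 0.2 s.
At the end, for the whole second after the job is handed in: The copper plate lies at rest and flat, drawing up, on the sketch pad, its centre within 40 mm of the pad's centre (any turn); the grey plate is within 20 mm of where it started (horizontal distance between copper_plate and kraft_pad below 0.04 m and z of copper_plate in the frame of kraft_pad between 0.006 and 0.013 m and angle between copper_plate's own z axis and vertical below 0.1 rad and linear speed of copper_plate below 0.02 m/s and distance of zinc_plate from where it was at the start of the episode below 0.02 m); the robot touches nothing.
It fails at once if the grey plate is moved more than 20 mm (distance of zinc_plate from where it was at the start of the episode above 0.02 m).
It fails at once if the copper plate is dropped onto the table (height (world z) of copper_plate below 0.004 m).
It also fails if it takes over 56 s, if anything falls off the work surface, if the arm or the gripper's body presses on something with over 40 N, if the wrist force passes 120 N, or if a joint passes its speed limit or range.

## Robot

A 6-joint arm with a two-finger parallel gripper is mounted at the origin on a cart in front of the work surface, level with it; the furniture and walls round the work are solid. World frame = base frame: x ahead of the robot, y to its left, z up, the work surface at z = 0. Lengths are in m, angles in degrees, forces in N, time in s.
With the tool pointing down it reaches from about 0.3 to 0.75 m from the base axis. Payload 8.5 kg.
Tool frame: the origin (TCP) lies at the very end of the fingers, on their centre line; the grasp point (between the pads) lies 19 mm behind it; z points along the fingers, y is the direction in which the jaws open and shut (so a half turn about z gives the same grasp; the last joint's range is limited). The gripper opens to 85 mm and grips with 20 to 120 N. Pads are 22 mm wide; open, the fingers measure 114 mm over their backs; the gripper's body (76 mm by 85 mm) begins 54 mm behind the grasp point. The pads swing forward as they close: fully open they stand 13 mm farther back than shut.
Start: joints at [-87.565, 21.807, 74.336, -0, 83.858, -12.336], TCP at [0.14, -0.532, 0.231] pointing down, gripper open.
Joint ranges: [-178.18, 178.18], [-50.72, 133.34], [12.68, 142.11], [-81.47, 261.47], [9.98, 163.14], [-165.26, 165.26]. Speed limits (degrees/s): [136.94, 136.94, 180, 180, 180, 180].

## Interface

Orientations are given as a 3x3 rotation matrix whose columns are the frame's x, y, z axes.
In Python, from rig import env, vision, close_job, spotter gives the robot as it stands. The module is installed in compiled form; this text tells all that it offers.
- The arm moves only by the tool jog_arm, never from a script. Its argument "plan" is a list that holds one entry, the list of rows, each a list of 6 numbers: the shift along the tool's x, y, z in units of 40 mm (1.0 is 40 mm), then the turn, a rotation vector about the tool's x, y, z in units of 0.15 rad (1.0 is 0.15 rad). A call has 1 to 10 rows; each row shifts and turns the commanded pose from where the row before left it, along the tool's axes as they then stand; what a row does not reach is not made up. A row lasts 1/10 s, in which the tool goes at most 50 mm and 8.59 degrees, less where a joint would pass 70% of its speed; a pose out of reach is approached as far as the arm can. A call with a number of a shift or a turn outside -1 to 1 is refused whole. A call with a gripper value outside its range is refused whole. "grip" is the opening, from -1 (shut) to 1 (fully open), set as the call begins (left out, the last holds). The fingers move at their own pace and stop on an object; "squeeze" is the grip in N (left out, the last holds). Time passes only in rows, so rows that do not move let the fingers close. It gives the time, the measured TCP pose, the force and the opening at its end, in the units of the state.
- env.observe(): the state, without advancing time (a new reading comes with each control period).
- vision.get_image(name): name is "scene" or "top" or "wrist"; returns (picture, depth): 420x560x3 uint8, red, green, blue; 420x560 float32, m along the optical axis (not along the pixel's ray), 0 where there is no reading.
- vision.camera_info(name): a dict with "fx", "fy", "cx", "cy" (pixels), "rvec" (rotation vector, rad) and "tvec" (3), from world to camera coordinates, as OpenCV has them. Camera axes: x right, y down, z forward; pixel columns grow to the right and rows downward; lengths in m; the calibration is good to about 2 mm. A picture is of the moment at which its call begins: read the wrist's pose just before it. camera_info takes no time and is no camera call; for the wrist camera it gives the pose at the moment of the call.
- close_job(): hands the job in, once; it reports no verdict.
Trained networks look in the newest picture that a camera, given by its name, has taken for a name from the list of things; names that differ only in an ending like _2 or _b are one class to them, and where a whole thing is asked for, a point or a joint stands for the part that bears it (a point fixed in the world has none). Each returns a list of dicts, best first, with "score" (0 to 1); they miss things now and then, are a little off and sometimes report something else, mostly with a low value. They report only what shows in the picture. A call takes as long as a camera call. They do not tell look-alikes from the thing itself.
- spotter.trace(camera, query): "pixels" (420x560 bool, what is visible of it) and "rect" ([left, top, right, bottom] in pixels, round what is visible of it).
The state is a dict: "time_s": time; "q": joint angles; "qvel": joint speeds; "joint_efforts": joint torques, N m; "position": TCP position; "tool_rot": TCP orientation; "ft_force": force on the tool from outside, world axes, zero at the start; "wrist_torque": the same for the moment, N m; "grip_width": finger opening in m.
Only numpy, scipy, OpenCV 4.12 (cv2) and the standard library are available. Lean on these libraries where they do the work, as an engineer would, in place of code of your own. Each camera call takes 0.05 s, during which the arm holds its last target.

## Working session

There is one attempt and no reset: what is moved stays moved. The work goes in short steps, Python scripts to look and compute and a tool call to move; the robot and the scene stay as the last step left them, time stands still between calls to the robot, and variables do not carry over. Pictures are saved under pics/ and viewed, and the job is handed in when it is done.

Besides the shell and the picture viewer there is one more tool, called after ">>>" as name([rows], argument=value, ...), one row to a line, values as JSON. jog_arm: Moves the arm, as the interface text tells. Its arguments: {"type":"object","properties":{"plan":{"type":"array"},"grip":{"type":"number"},"squeeze":{"type":"number"}},"required":["plan"]}

```bash
mkdir -p pics; cat > h.py <<'E'
import numpy as np, cv2
from rig import env, vision, close_job, spotter
def cam(n):
    c=vision.camera_info(n); R=cv2.Rodrigues(np.array(c["rvec"],float))[0]; return c,R,np.array(c["tvec"],float).ravel()
def cloud(n,depth):
    c,R,t=cam(n); v,u=np.mgrid[:420,:560]
    p=np.stack([(u-c["cx"])/c["fx"]*depth,(v-c["cy"])/c["fy"]*depth,depth],-1)
    return (p-t)@R
def save(n,img): cv2.imwrite("pics/"+n,img[...,::-1])
E
python3 - <<'E'
from h import *
s=env.observe(); print(s["time_s"],s["position"],s["tool_rot"],s["grip_width"],s["ft_force"])
for n in ["top","scene"]:
    im,d=vision.get_image(n); save(n+"0.png",im); np.savez(n+"0.npz",im=im,d=d)
    for q in ["copper_plate","zinc_plate","stone_slab","kraft_pad"]:
        for r in spotter.trace(n,q):
            m=r["pixels"]; P=cloud(n,d)[m&(d>0)]
            print(n,q,round(r["score"],2),r["rect"],np.round(np.median(P,0),3),im[m].mean(0).round())
E
```

```text
0.0 [ 0.14020439 -0.53152708  0.23070375] [[ 9.66961738e-01  2.54921541e-01 -7.64731822e-05]
 [ 2.54921373e-01 -9.66960657e-01  1.47666072e-03]
 [ 3.02486069e-04 -1.44736907e-03 -9.99998907e-01]] 0.08545158334102868 [-0.02610544  1.01623176 -0.35807988]
top copper_plate 0.81 [282.4, 247.2, 336.7, 293.4] [0.395 0.07  0.003] [206.  64.  57.]
top copper_plate 0.62 [346.0, 149.8, 375.4, 204.6] [ 0.578 -0.032  0.042] [207. 137. 102.]
top zinc_plate 0.68 [299.1, 156.9, 327.2, 211.2] [0.557 0.063 0.042] [127. 123. 119.]
top stone_slab 0.72 [281.7, 107.9, 391.1, 228.1] [0.618 0.018 0.039] [230. 226. 215.]
top kraft_pad 0.96 [147.4, 196.6, 248.5, 285.0] [0.451 0.293 0.009] [191. 154. 103.]
scene copper_plate 0.91 [319.0, 232.1, 372.1, 259.5] [0.394 0.072 0.003] [161.  56.  53.]
scene copper_plate 0.57 [284.9, 172.0, 325.3, 192.3] [ 0.578 -0.03   0.043] [165. 116.  92.]
scene zinc_plate 0.77 [264.1, 190.7, 309.9, 217.9] [0.555 0.064 0.043] [105. 105. 103.]
scene stone_slab 0.8 [224.7, 162.2, 343.7, 239.7] [0.583 0.054 0.04 ] [191. 189. 178.]
scene kraft_pad 0.93 [187.7, 252.1, 322.0, 356.2] [0.443 0.307 0.009] [156. 131.  95.]
```

```bash
python3 - <<'E'
import numpy as np,cv2
im=np.load("top0.npz")["im"]
cv2.imwrite("pics/top0crop.png",cv2.resize(im[90:310,130:410],None,fx=2.7,fy=2.7,interpolation=cv2.INTER_CUBIC)[...,::-1])
E
```

```text
(no output)
```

View pics/top0crop.png

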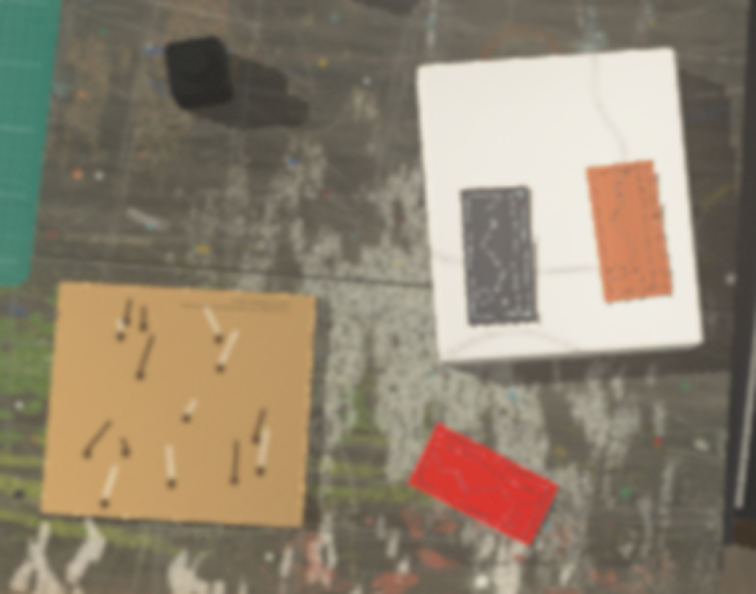

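View pics/scene0.png

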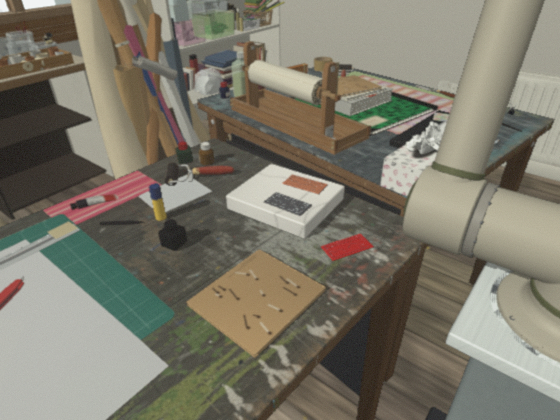

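The candidates are the red plate on the table at top (310,270) and the copper-orange plate on the slab at top (361,177). The slab one is meant: it has the right colour, lies on the slab, and the grey plate at (313,184) lies beside it. The enlarged crop confirms this. Next I measure exact poses.

```bash
cat >> h.py <<'E'
def onplane(n,uv,z):
    c,R,t=cam(n); uv=np.asarray(uv,float)
    r=np.stack([(uv[:,0]-c["cx"])/c["fx"],(uv[:,1]-c["cy"])/c["fy"],np.ones(len(uv))],-1)@R
    o=-t@R
    return o+r*((z-o[2])/r[:,2])[:,None]
def rect(n,mask,z):
    cs=max(cv2.findContours(mask.astype(np.uint8),cv2.RETR_EXTERNAL,cv2.CHAIN_APPROX_NONE)[0],key=cv2.contourArea)[:,0]
    P=onplane(n,cs,z)[:,:2].astype(np.float32)
    (c,s,a)=cv2.minAreaRect(P*1000)
    if s[0]<s[1]: s=(s[1],s[0]); a+=90
    a=(a+90)%180-90
    return np.round(c,1),np.round(s,1),round(a,2)
def copper(im):
    h=cv2.cvtColor(im,cv2.COLOR_RGB2HSV).astype(int)
    i=im.astype(int)
    return (h[...,0]>=4)&(h[...,0]<=16)&(h[...,1]>95)&(i[...,0]-i[...,2]>60)
E
python3 - <<'E'
from h import *
D=np.load("top0.npz"); im,d=D["im"],D["d"]
W=cloud("top",d)
m=copper(im); n,l,st,ce=cv2.connectedComponentsWithStats(m.astype(np.uint8))
b=np.argsort(-st[1:,4])[:4]+1
for k in b: print(st[k],rect("top",l==k,0.043))
g=(W[...,2]>0.03)&(W[...,2]<0.06)&(W[...,0]>.4)&(W[...,0]<.75)&(abs(W[...,1])<.2)
n,l,st,ce=cv2.connectedComponentsWithStats(g.astype(np.uint8)); k=1+st[1:,4].argmax()
print("slab",st[k],rect("top",l==k,0.040))
for q,z in [("zinc_plate",.043),("kraft_pad",.009)]:
    pass
gray=(l==k)&(im.max(-1)<170)
gray=cv2.morphologyEx(gray.astype(np.uint8),cv2.MORPH_CLOSE,np.ones((3,3)))
gray[:, :290]=0; gray[:,335:]=0
n2,l2,st2,_=cv2.connectedComponentsWithStats(gray);k2=1+st2[1:,4].argmax();print("zinc",st2[k2],rect("top",l2==k2,.043))
w=(W[...,2]>0.005)&(W[...,2]<0.014)&(W[...,1]>.17)&(W[...,1]<.42)&(W[...,0]>.33)&(W[...,0]<.57)
n,l,st,ce=cv2.connectedComponentsWithStats(w.astype(np.uint8)); k=1+st[1:,4].argmax()
print("pad",st[k],rect("top",l==k,0.009))
c,R,t=cam("top");print(c["fx"],-t@R)
E
```

```text
[ 480    0   80  156 6539] (array([ 785. , -365.4]), array([310.5, 156.6]), -9.46)
[ 348  150   30   52 1202] (array([577.9, -31.7]), array([97.6, 47.7]), 7.25)
[314  31  38  37 466] (array([832.5,  24.8]), array([99.4, 21.8]), 43.97)
[281 263  20  17  36] (array([387.4, 109.5]), array([44.2, 11. ]), 47.3)
slab [  285   108   106   117 10639] (array([597.5,  17.7]), array([219.6, 189.4]), 4.59)
zinc [ 301  159   28   52 1285] (array([559.1,  62. ]), array([98.6, 50.9]), 4.04)
pad [ 146  195  102   90 7930] (array([452.7, 292.8]), array([190.1, 169.8]), 87.34)
535.9115869697109 [0.39587854 0.13515776 1.07121943]
```

```bash
cat >> h.py <<'E'
def go(target,yaw):
    from scipy.spatial.transform import Rotation as Ro
    s=env.observe(); T=np.array(s["tool_rot"]); p=np.array(s["position"])
    a=np.radians(yaw); G=np.array([[np.cos(a),np.sin(a),0],[np.sin(a),-np.cos(a),0],[0,0,-1]])
    rv=Ro.from_matrix(T.T@G).as_rotvec()/0.15
    dl=G.T@(np.array(target)-p)/0.04
    print("t",s["time_s"],"pos",p.round(4),"yaw",np.degrees(np.arctan2(T[1,0],T[0,0])).round(2),"grip",s["grip_width"],"F",np.round(s["ft_force"],1),"q",np.round(s["q"],0))
    print("turn",rv.round(2),"shift(after turn)",dl.round(3))
E
python3 -c "
from h import *
go([.6523,-.0222,.1],7.25)"
```

```text
t 0.5 pos [ 0.1402 -0.5318  0.2313] yaw 14.77 grip 0.085490772452724 F [-0.3  0.1  0.9] q [-88.  22.  74.  -0.  84. -12.]
turn [-0.   -0.    0.88] shift(after turn) [ 14.307 -11.022   3.282]
```

>>> jog_arm([
  [[0,0,0,0,0,0.88],[0.5,-0.4,0,0,0,0],[0.8,-0.62,0,0,0,0],[0.8,-0.62,0,0,0,0],[0.8,-0.62,0,0,0,0],[0.8,-0.62,0,0,0,0],[0.8,-0.62,0,0,0,0],[0.8,-0.62,0,0,0,0],[0.8,-0.62,0,0,0,0],[0.8,-0.62,0,0,0,0]],
], grip=-1, squeeze=40)

```text
time_s: 1.5
position: [0.3881, -0.2832, 0.2315]
tool_rot: [[0.992, 0.125, 0.0], [0.125, -0.992, -0.0], [0.0, 0.0, -1.0]]
ft_force: [-0.0, -0.7, -0.1]
grip_width: -0.0001
```

>>> jog_arm([
  [[0.8,-0.62,0,0,0,0],[0.8,-0.62,0,0,0,0],[0.8,-0.62,0,0,0,0],[0.8,-0.62,0,0,0,0],[0.8,-0.62,0,0,0,0],[0.8,-0.62,0,0,0,0],[0.8,-0.62,0,0,0,0],[0.5,-0.4,0,0,0,0],[0,0,0,0,0,0],[0,0,0,0,0,0]],
])

```text
time_s: 2.5
position: [0.6052, -0.0657, 0.231]
tool_rot: [[0.992, 0.126, -0.001], [0.126, -0.992, -0.0], [-0.001, 0.0, -1.0]]
ft_force: [-1.1, -0.9, 0.7]
grip_width: -0.0002
```

```bash
python3 -c "
from h import *
go([.6523,-.0222,.06],7.25)"
```

```text
t 2.5 pos [ 0.6052 -0.0657  0.231 ] yaw 7.25 grip -0.00024284606161623055 F [-1.1 -0.9  0.7] q [-17.  28.  64.  -0.  88.  65.]
turn [0. 0. 0.] shift(after turn) [ 1.304 -0.93   4.276]
```

>>> jog_arm([
  [[0.7,-0.5,0,0,0,0],[0.6,-0.43,0,0,0,0],[0,0,0.6,0,0,0],[0,0,0.8,0,0,0],[0,0,0.8,0,0,0],[0,0,0.8,0,0,0],[0,0,0.7,0,0,0],[0,0,0.5,0,0,0],[0,0,0,0,0,0],[0,0,0,0,0,0]],
])

```text
time_s: 3.5
position: [0.6524, -0.0233, 0.0642]
tool_rot: [[0.992, 0.124, 0.001], [0.124, -0.992, -0.0], [0.001, 0.0, -1.0]]
ft_force: [0.7, 0.0, 0.9]
grip_width: -0.0
```

```bash
python3 - <<'E'
from h import *
go([.6523,-.0222,.0412],7.25)
im,d=vision.get_image("wrist"); save("w1.png",im)
E
```

```text
t 3.5 pos [ 0.6524 -0.0233  0.0642] yaw 7.14 grip -1.9651072153070494e-05 F [0.7 0.  0.9] q [-12.  40.  70.  -0.  70.  70.]
turn [ 0.   -0.   -0.01] shift(after turn) [ 0.002 -0.028  0.576]
```

View pics/w1.png

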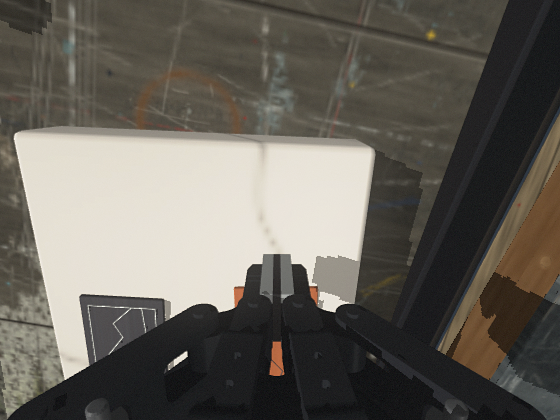

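The wrist view shows the copper plate's far edge at row 287, centred on the fingertips (columns 235–318). The grey plate is well clear at (122,345). I lower until just above the slab.

>>> jog_arm([
  [[0,0,0.3,0,0,0],[0,0,0.2,0,0,0],[0,0,0.04,0,0,0],[0,0,0.02,0,0,0],[0,0,0,0,0,0],[0,0,0,0,0,0]],
])

```text
time_s: 4.15
position: [0.6525, -0.0223, 0.0412]
tool_rot: [[0.992, 0.126, 0.001], [0.126, -0.992, -0.0], [0.001, 0.0, -1.0]]
ft_force: [-0.6, 0.3, 0.0]
grip_width: 0.0
```

>>> jog_arm([
  [[-0.15,0,0,0,0,0],[-0.15,0,0,0,0,0],[-0.15,0,0,0,0,0],[-0.15,0,0,0,0,0],[-0.15,0,0,0,0,0],[-0.15,0,0,0,0,0],[-0.15,0,0,0,0,0],[-0.15,0,0,0,0,0],[0,0,0,0,0,0]],
])

```text
time_s: 5.05
position: [0.6039, -0.0284, 0.041]
tool_rot: [[0.992, 0.125, -0.001], [0.125, -0.992, 0.0], [-0.001, -0.0, -1.0]]
ft_force: [-0.2, -0.2, 0.8]
grip_width: -0.0001
```

```bash
cat >> h.py <<'E'
def look(tag):
    im,d=vision.get_image("top"); save(tag+".png",cv2.resize(im[120:240,260:420],None,fx=5,fy=5))
    m=copper(im); m[:100]=0; m[240:]=0; m[:,:260]=0; m[:,430:]=0
    n,l,st,ce=cv2.connectedComponentsWithStats(m.astype(np.uint8)); k=1+st[1:,4].argmax()
    r=rect("top",l==k,.043); a=np.radians(4.59); e=np.array([np.cos(a),np.sin(a)])
    dd=r[0]-np.array([597.5,17.7]); print("copper",r,"slab frame x",(dd@e).round(1),"y",(dd@[-e[1],e[0]]).round(1))
E
python3 - <<'E'
from h import *
look("t2"); go([.6,-.03,.0412],7.25)
E
```

```text
Traceback (most recent call last):
  File "h.py", line 37, in look
    n,l,st,ce=cv2.connectedComponentsWithStats(m.astype(np.uint8)); k=1+st[1:,4].argmax()
                                                                        ~~~~~~~~~~~~~~~^^
ValueError: attempt to get argmax of an empty sequence
```

View pics/t2.png

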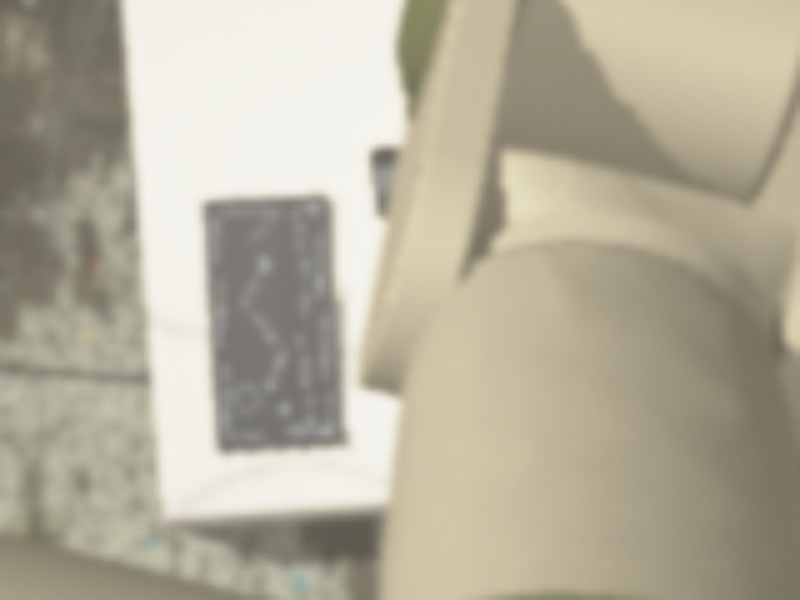

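The arm hides the copper plate in the top view, and the grey plate is unmoved at (274,322) in the crop. I use the scene and wrist views instead.

```bash
python3 - <<'E'
from h import *
a,d=vision.get_image("scene"); b,d=vision.get_image("wrist")
A=cv2.resize(a[140:270,200:390],(400,274)); B=cv2.resize(b,(400,300))
save("sw2.png",np.vstack([A,B]))
go([.6,-.03,.0412],7.25)
E
```

```text
t 5.2 pos [ 0.6048 -0.0283  0.0409] yaw 7.21 grip -0.0004632234472003983 F [-0.2  0.4  0.4] q [-14.  38.  80.   0.  62.  69.]
turn [-0.    0.   -0.01] shift(after turn) [-0.123  0.026 -0.008]
```

View pics/sw2.png

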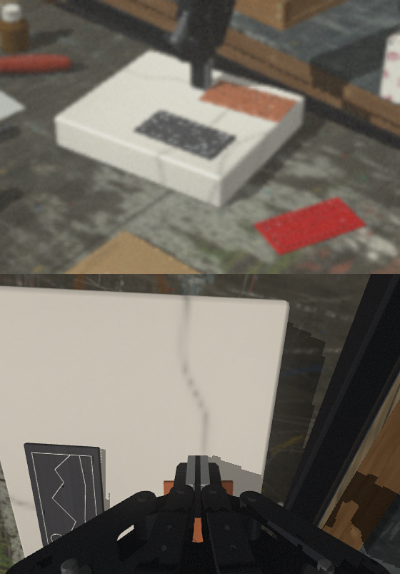

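The plate has been pushed ahead of the fingers and is visible in the scene crop at (250,100). I measure it there.

```bash
cat >> h.py <<'E'
def look(tag=None,im=None,z=.043):
    if im is None: im,d=vision.get_image("scene")
    if tag: save(tag+".png",cv2.resize(im[140:270,200:390],None,fx=4,fy=4))
    h=cv2.cvtColor(im,cv2.COLOR_RGB2HSV).astype(int)
    m=(h[...,0]>=4)&(h[...,0]<=16)&(h[...,1]>70)
    m[:165]=0; m[232:]=0; m[:,:250]=0; m[:,350:]=0
    n,l,st,ce=cv2.connectedComponentsWithStats(m.astype(np.uint8)); k=1+st[1:,4].argmax()
    r=rect("scene",l==k,z); a=np.radians(4.59); e=np.array([np.cos(a),np.sin(a)])
    dd=r[0]-np.array([597.5,17.7]); print("copper",st[k],r,"slab x",(dd@e).round(1),"y",(dd@[-e[1],e[0]]).round(1))
E
python3 - <<'E'
from h import *
look(im=np.load("scene0.npz")["im"])
look()
E
```

```text
copper [283 175  44  19 435] (array([577.6, -31.4]), array([99., 51.]), 7.51) slab x -23.8 y -47.4
copper [295 178  45  20 457] (array([542.8, -36. ]), array([99.9, 51.2]), 7.91) slab x -58.8 y -49.2
```

>>> jog_arm([
  [[-0.15,0,0,0,0,0],[-0.15,0,0,0,0,0],[-0.15,0,0,0,0,0],[-0.15,0,0,0,0,0],[-0.15,0,0,0,0,0],[-0.1,0,0,0,0,0],[0,0,0,0,0,0],[0,0,0,0,0,0]],
])

```text
time_s: 6.05
position: [0.571, -0.0327, 0.041]
tool_rot: [[0.992, 0.125, -0.0], [0.125, -0.992, 0.0], [-0.0, -0.0, -1.0]]
ft_force: [0.4, -0.3, 0.2]
grip_width: 0.0002
```

```bash
python3 - <<'E'
from h import *
look("s3"); go([.6,-.03,.0412],7.25)
E
```

```text
copper [308 182  42  21 494] (array([507.4, -39.9]), array([101.8,  60.8]), 7.66) slab x -94.4 y -50.2
t 6.1 pos [ 0.5711 -0.0326  0.0409] yaw 7.21 grip -0.00010414990701270001 F [-0.1 -0.4  0.2] q [-15.  36.  85.   0.  59.  68.]
turn [ 0.   -0.   -0.01] shift(after turn) [ 0.725  0.026 -0.006]
```

View pics/s3.png

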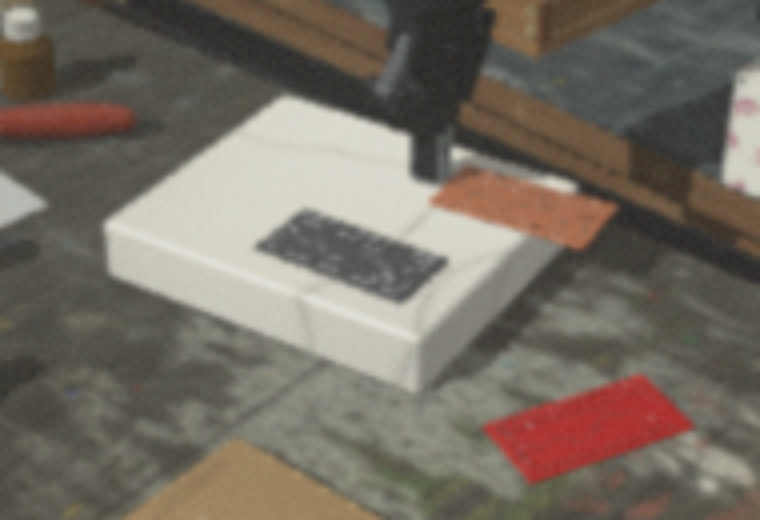

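>>> jog_arm([
  [[0.2,0,0,0,0,0],[0.2,0,0,0,0,0],[0,0,-0.5,0,0,0],[0,0,-0.8,0,0,0],[0,0,-0.8,0,0,0],[0,0,-0.5,0,0,0],[0,0,0,0,0,0]],
], grip=1)

```text
time_s: 6.8
position: [0.5887, -0.0308, 0.1479]
tool_rot: [[0.992, 0.126, 0.006], [0.126, -0.992, -0.002], [0.006, 0.002, -1.0]]
ft_force: [0.4, -1.1, -0.4]
grip_width: 0.0853
```

```bash
python3 - <<'E'
from h import *
go([.4744,-.045,.1],7.3)
im,d=vision.get_image("wrist"); np.savez("w4.npz",im=im,d=d); save("w4.png",im)
s,d2=vision.get_image("scene"); save("s4.png",cv2.resize(s[140:270,200:390],None,fx=4,fy=4))
W=cloud("scene",d2); i=s.astype(int)
m=(W[...,2]>.035)&(W[...,2]<.052)&(W[...,1]<.01)&(W[...,0]<.58)&(W[...,0]>.43)&(W[...,1]>-.09)&(i[...,0]-i[...,2]>35)
n,l,st,ce=cv2.connectedComponentsWithStats(m.astype(np.uint8)); k=1+st[1:,4].argmax()
print(st[k],rect("scene",l==k,.043), np.median(W[l==k],0))
E
```

```text
t 6.8 pos [ 0.5887 -0.0308  0.1479] yaw 7.23 grip 0.085263271809348 F [ 0.4 -1.1 -0.4] q [-14.  30.  76.   0.  74.  68.]
turn [ 0.01 -0.04 -0.01] shift(after turn) [-2.881 -0.01   1.197]
[307 181  47  21 509] (array([509.7, -39.9]), array([101.3,  54. ]), 7.24) [ 0.50733335 -0.03896319  0.0433305 ]
```

View pics/s4.png

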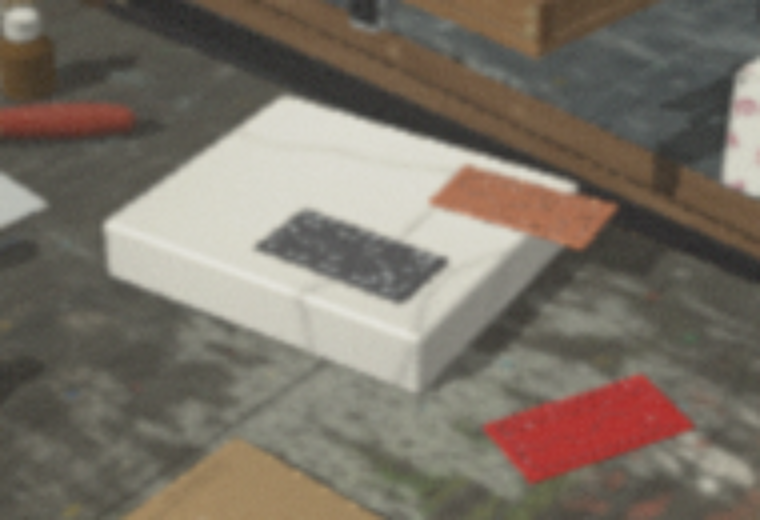

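View pics/w4.png

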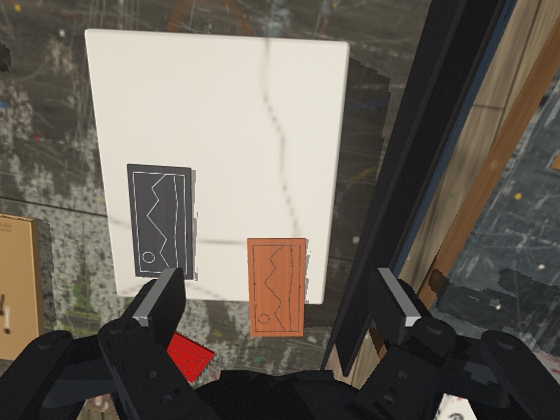

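```bash
python3 - <<'E'
from h import *
D=np.load("top0.npz"); W=cloud("top",D["d"]); 
for y in np.arange(-.16,0,.01):
    m=(abs(W[...,0]-.474)<.05)&(abs(W[...,1]-y)<.005)&(D["d"]>0)
    print(round(y,2),m.sum(),W[m][:,2].round(3).max() if m.any() else None)
s=np.load("w4.npz");m=copper(s["im"]);m[:200]=0;m[350:]=0;m[:,:220]=0;m[:,330:]=0
n,l,st,ce=cv2.connectedComponentsWithStats(m.astype(np.uint8)); k=1+st[1:,4].argmax()
print(st[k],rect("wrist",l==k,.043))
E
```

```text
-0.16 205 -0.003
-0.15 411 -0.004
-0.14 71 -0.021
-0.13 263 -0.02
-0.12 64 0.001
-0.11 203 0.005
-0.1 250 0.005
-0.09 202 0.037
-0.08 254 0.044
-0.07 265 0.044
-0.06 262 0.044
-0.05 263 0.043
-0.04 257 0.044
-0.03 259 0.046
-0.02 265 0.043
-0.01 261 0.044
[ 247  238   59   99 5096] (array([509.6, -39.3]), array([99.3, 49.2]), 7.25)
```

>>> jog_arm([
  [[-0.6,0,0,0,0,0],[-0.8,0,0,0,0,0],[-0.8,0,0,0,0,0],[-0.7,0,0,0,0,0],[0,0,0,0,0,0],[0,0,0,0,0,0]],
])

```text
time_s: 7.5
position: [0.4718, -0.0452, 0.1443]
tool_rot: [[0.992, 0.125, -0.001], [0.125, -0.992, 0.0], [-0.001, -0.001, -1.0]]
ft_force: [0.4, 0.4, 0.9]
grip_width: 0.0853
```

```bash
python3 - <<'E'
from h import *
go([.4729,-.0446,.018],7.25)
E
```

```text
t 7.5 pos [ 0.4718 -0.0452  0.1443] yaw 7.18 grip 0.08531725529324745 F [0.4 0.4 0.9] q [-20.  19.  94.   0.  66.  63.]
turn [-0.    0.01 -0.01] shift(after turn) [ 0.029 -0.012  3.157]
```

>>> jog_arm([
  [[0.02,0,0.5,0,0,0],[0,0,0.7,0,0,0],[0,0,0.7,0,0,0],[0,0,0.6,0,0,0],[0,0,0.4,0,0,0],[0,0,0.24,0,0,0],[0,0,0,0,0,0],[0,0,0,0,0,0]],
])

```text
time_s: 8.3
position: [0.4732, -0.0451, 0.0195]
tool_rot: [[0.992, 0.126, 0.0], [0.126, -0.992, -0.0], [0.0, 0.0, -1.0]]
ft_force: [-0.2, 0.1, -0.6]
grip_width: 0.0854
```

```bash
python3 - <<'E'
from h import *
go([.4729,-.0446,.018],7.25)
im,d=vision.get_image("wrist"); save("w5.png",im)
im,d=vision.get_image("scene"); save("s5.png",cv2.resize(im[140:270,200:390],None,fx=4,fy=4))
E
```

```text
t 8.3 pos [ 0.4732 -0.0451  0.0195] yaw 7.22 grip 0.08539467384528555 F [-0.2  0.1 -0.6] q [-20.  31. 102.   0.  47.  63.]
turn [ 0. -0. -0.] shift(after turn) [-0.005 -0.014  0.038]
```

View pics/w5.png

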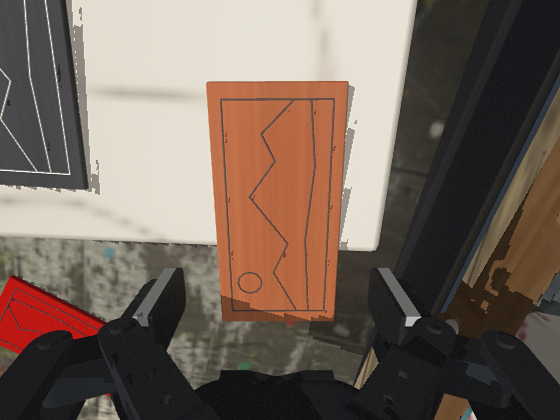

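View pics/s5.png

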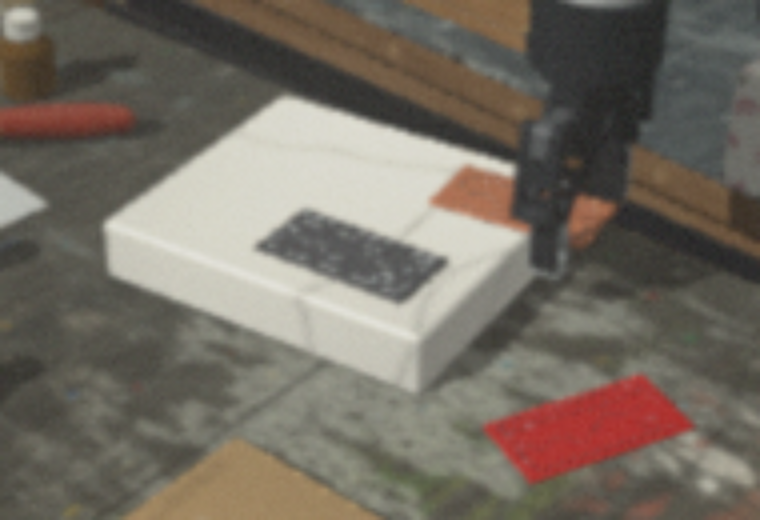

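The plate's overhang (rows 245–320) lies centred between the pads in the wrist view. I close the gripper.

>>> jog_arm([
  [[0,0,0.03,0,0,0],[0,0,0,0,0,0],[0,0,0,0,0,0],[0,0,0,0,0,0],[0,0,0,0,0,0],[0,0,0,0,0,0],[0,0,0,0,0,0]],
], grip=-1, squeeze=90)

```text
time_s: 9.1
position: [0.4727, -0.0451, 0.0186]
tool_rot: [[0.992, 0.125, 0.001], [0.125, -0.992, -0.0], [0.001, 0.0, -1.0]]
ft_force: [-1.6, -0.1, 5.9]
grip_width: 0.0473
```

>>> jog_arm([
  [[0,0,-0.1,0,0,0],[0,0,-0.2,0,0,0],[0,0,-0.3,0,0,0],[0,0,-0.3,0,0,0],[0,0,0,0,0,0],[0,0,0,0,0,0]],
])

```text
time_s: 9.7
position: [0.4725, -0.045, 0.0542]
tool_rot: [[0.992, 0.125, 0.0], [0.125, -0.992, -0.0], [0.0, 0.0, -1.0]]
ft_force: [0.1, 0.1, -1.0]
grip_width: 0.0468
```

```bash
python3 - <<'E'
from h import *
go([.4729,-.0446,.018],7.25)
im,d=vision.get_image("wrist"); save("w6.png",im); np.savez("w6.npz",im=im,d=d)
im,d=vision.get_image("scene"); save("s6.png",cv2.resize(im[140:270,200:390],None,fx=4,fy=4))
E
```

```text
t 9.7 pos [ 0.4725 -0.045   0.0542] yaw 7.21 grip 0.046832795507784755 F [ 0.1  0.1 -1. ] q [-20.  27. 101.   0.  52.  63.]
turn [ 0. -0. -0.] shift(after turn) [ 0.011 -0.01   0.906]
```

View pics/w6.png

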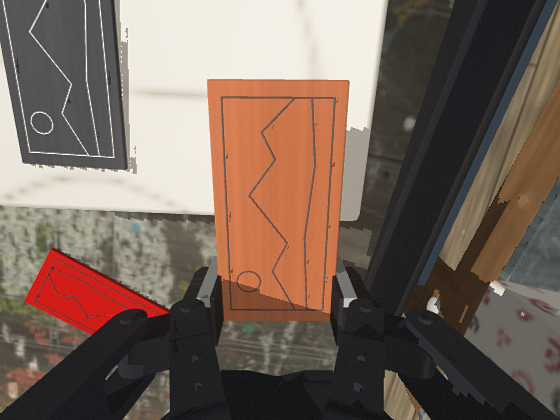

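View pics/s6.png

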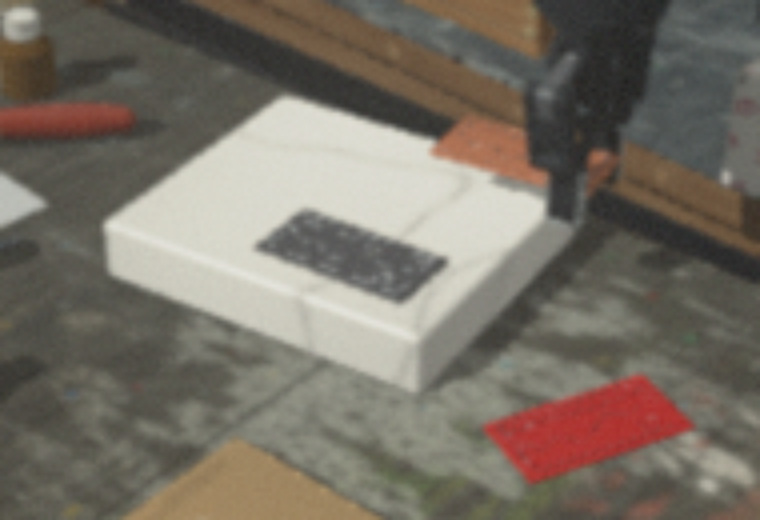

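```bash
python3 - <<'E'
from h import *
D=np.load("w6.npz"); s=env.observe(); p=np.array(s["position"]);T=np.array(s["tool_rot"])
W=cloud("wrist",D["d"]); L=(W-p)@T   # tool frame
for nm,(a,b,c,d) in {"left":(265,330,190,222),"right":(265,330,332,362)}.items():
    l=L[a:b,c:d].reshape(-1,3); l=l[(abs(l[:,0])<.02)&(abs(l[:,1])<.06)&(l[:,2]>-.06)]
    print(nm,len(l),"z pctl",np.percentile(l[:,2],[50,90,97,99.5]).round(4),"x",np.percentile(l[:,0],[1,50,99]).round(4))
m=copper(D["im"]);m[:70]=0;m[:,:200]=0;m[:,360:]=0
l=L[m&(abs(L[...,0])<.11)&(abs(L[...,2])<.05)&(L[...,0]>-.02)]
A=np.c_[l[:,0],l[:,1],np.ones(len(l))];print("plate plane z=",np.linalg.lstsq(A,l[:,2],rcond=None)[0].round(4),np.percentile(l[:,0],[.5,99.5]),np.percentile(l[:,1],[1,99]))
E
```

```text
left 1952 z pctl [-0.0365 -0.0204 -0.0148 -0.0106] x [-0.0074  0.0101  0.0134]
right 1860 z pctl [-0.0361 -0.0201 -0.0148 -0.0108] x [-0.0072  0.0101  0.0137]
plate plane z= [ 0.0054  0.0003 -0.0242] [-0.0114551   0.08705848] [-0.02470888  0.02364321]
```

```bash
python3 - <<'E'
from h import *
D=np.load("w6.npz"); s=env.observe(); p=np.array(s["position"]);T=np.array(s["tool_rot"])
W=cloud("wrist",D["d"]); L=(W-p)@T
for r in range(250,300,4): print(r,L[r,200].round(3),L[r,350].round(3))
E
```

```text
250 [-0.016 -0.052  0.053] [-0.016  0.049  0.054]
254 [-0.02  -0.053  0.055] [-0.019  0.049  0.054]
258 [-0.022 -0.053  0.054] [-0.022  0.05   0.055]
262 [-0.026 -0.054  0.055] [-0.025  0.05   0.054]
266 [-0.028 -0.054  0.054] [-0.028  0.05   0.054]
270 [ 0.007 -0.035 -0.014] [ 0.006  0.033 -0.012]
274 [ 0.006 -0.035 -0.016] [ 0.006  0.032 -0.016]
278 [ 0.006 -0.034 -0.02 ] [ 0.006  0.032 -0.019]
282 [ 0.007 -0.033 -0.023] [ 0.011  0.029 -0.03 ]
286 [ 0.006 -0.033 -0.025] [ 0.01   0.029 -0.032]
290 [ 0.011 -0.03  -0.036] [ 0.01   0.028 -0.035]
294 [ 0.01  -0.03  -0.037] [ 0.01   0.027 -0.038]
298 [ 0.011 -0.029 -0.041] [ 0.011  0.026 -0.041]
```

The plate is held level, with its underside 21 mm above TCP and about 11 mm above the actual fingertips. At the pad I will therefore tilt the tool so the far end touches first and only the near end drops a short way.

>>> jog_arm([
  [[0,0,-0.4,0,0,0],[0,0,-0.6,0,0,0],[0,0,-0.6,0,0,0],[0,0,-0.4,0,0,0],[0,0,-0.2,0,0,0],[0,0,0,0,0,0]],
])

```text
time_s: 10.4
position: [0.4727, -0.0451, 0.1423]
tool_rot: [[0.992, 0.126, 0.001], [0.126, -0.992, -0.0], [0.001, 0.0, -1.0]]
ft_force: [0.2, -0.9, -0.2]
grip_width: 0.0468
```

```bash
python3 - <<'E'
from h import *
go([.416,.288,.142],7.25)
E
```

```text
t 10.4 pos [ 0.4727 -0.0451  0.1423] yaw 7.21 grip 0.04676088804858309 F [ 0.2 -0.9 -0.2] q [-20.  20.  94.  -0.  66.  63.]
turn [ 0.   -0.01 -0.  ] shift(after turn) [-0.356 -8.44   0.009]
```

>>> jog_arm([
  [[0,-0.3,0,0,0,0],[0,-0.5,0,0,0,0],[0,-0.6,0,0,0,0],[0,-0.6,0,0,0,0],[0,-0.6,0,0,0,0],[0,-0.6,0,0,0,0],[0,-0.6,0,0,0,0],[0,-0.6,0,0,0,0],[0,-0.6,0,0,0,0],[0,-0.6,0,0,0,0]],
])

```text
time_s: 11.4
position: [0.4433, 0.1787, 0.141]
tool_rot: [[0.992, 0.126, -0.002], [0.126, -0.992, -0.0], [-0.002, -0.0, -1.0]]
ft_force: [0.6, 0.1, -1.6]
grip_width: 0.047
```

>>> jog_arm([
  [[-0.05,-0.6,0,0,0,0],[-0.05,-0.6,0,0,0,0],[-0.1,-0.6,0,0,0,0],[-0.1,-0.5,0,0,0,0],[-0.06,-0.34,0,0,0,0],[0,-0.2,0,0,0,0],[0,0,0,0,0,0],[0,0,0,0,0,0]],
])

```text
time_s: 12.2
position: [0.4161, 0.2877, 0.1419]
tool_rot: [[0.992, 0.125, -0.0], [0.125, -0.992, -0.0], [-0.0, 0.0, -1.0]]
ft_force: [-0.1, 0.2, -0.6]
grip_width: 0.0467
```

```bash
python3 - <<'E'
from h import *
go([.416,.288,.06],7.25)
s=env.observe(); p=np.array(s["position"]);T=np.array(s["tool_rot"])
im,d=vision.get_image("wrist"); save("w7.png",im)
L=(cloud("wrist",d)-p)@T
m=copper(im)&(abs(L[...,1])<.03)&(abs(L[...,2])<.05)&(L[...,0]>-.02)&(L[...,0]<.11)
l=L[m];A=np.c_[l[:,0],l[:,1],np.ones(len(l))];print("plate plane z=",np.linalg.lstsq(A,l[:,2],rcond=None)[0].round(4),np.percentile(l[:,0],[.5,99.5]))
E
```

```text
t 12.2 pos [0.4161 0.2877 0.1419] yaw 7.19 grip 0.04670342569598259 F [-0.1  0.2 -0.6] q [ 21.  22.  90.  -0.  68. 104.]
turn [ 0.    0.   -0.01] shift(after turn) [-0.    -0.008  2.047]
plate plane z= [ 0.0051  0.0006 -0.0243] [-0.01120398  0.08714267]
```

View pics/w7.png

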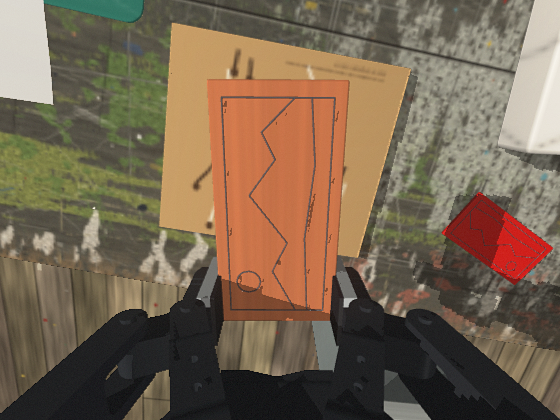

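>>> jog_arm([
  [[0,0,0.4,0,0,0],[0,0,0.6,0,0,0],[0,0,0.6,0,0,0],[0,0,0.5,0,0,0],[0,0,0.3,0,0,0],[0,0,0,0,-0.35,0],[0,0,0,0,-0.35,0],[0,0,0,0,-0.35,0],[0,0,0,0,0,0],[0,0,0,0,0,0]],
])

```text
time_s: 13.25
position: [0.4162, 0.2876, 0.046]
tool_rot: [[0.98, 0.125, -0.155], [0.123, -0.992, -0.019], [-0.156, 0.0, -0.988]]
ft_force: [0.4, -0.3, -0.5]
grip_width: 0.047
```

```bash
python3 - <<'E'
from h import *
s=env.observe(); p=np.array(s["position"]);T=np.array(s["tool_rot"]);print(p,T.round(3),s["ft_force"])
for nm,q in {"far":[.0871,0,-.0208],"tip":[.0125,.03,-.010],"near":[-.0112,0,-.0213],"ctr":[.038,0,-.021]}.items(): print(nm,(p+T@np.array(q)).round(4))
print("to TCP z .0035:",T.T@(np.array([.414,.2875,.0035])-p)/.04)
im,d=vision.get_image("scene"); save("s8.png",cv2.resize(im[200:370,170:400],None,fx=3.4,fy=3.4))
E
```

```text
[0.41616206 0.28758416 0.04600916] [[ 0.98   0.125 -0.155]
 [ 0.123 -0.992 -0.019]
 [-0.156  0.    -0.988]] [ 0.38918148 -0.27846939 -0.47385565]
far [0.5047 0.2987 0.053 ]
tip [0.4337 0.2596 0.0539]
near [0.4085 0.2866 0.0688]
ctr [0.4567 0.2927 0.0608]
to TCP z .0035: [ 0.11237475 -0.00473995  1.05814388]
```

View pics/s8.png

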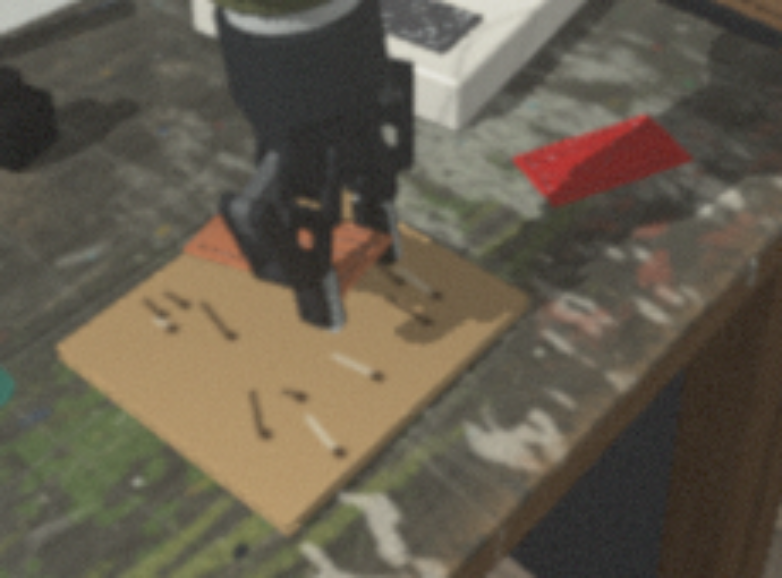

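The scene view shows the plate over the pad, tilted far end down, with fingertips at (330,320) above the pad. I lower it.

>>> jog_arm([
  [[0.04,0,0.35,0,0,0],[0.03,0,0.3,0,0,0],[0.02,0,0.2,0,0,0],[0.01,0,0.1,0,0,0],[0,0,0.05,0,0,0],[0,0,0,0,0,0],[0,0,0,0,0,0]],
])

```text
time_s: 14.0
position: [0.4135, 0.2877, 0.0075]
tool_rot: [[0.98, 0.126, -0.155], [0.124, -0.992, -0.02], [-0.156, 0.0, -0.988]]
ft_force: [-4.5, -3.4, 16.3]
grip_width: 0.0468
```

>>> jog_arm([
  [[0,0,-0.04,0,0,0],[0,0,0,0,0,0],[0,0,0,0,0,0]],
])

```text
time_s: 14.3
position: [0.4141, 0.2879, 0.0078]
tool_rot: [[0.98, 0.125, -0.155], [0.124, -0.992, -0.019], [-0.156, -0.0, -0.988]]
ft_force: [0.0, -0.1, 4.2]
grip_width: 0.0468
```

```bash
python3 - <<'E'
from h import *
go([.416,.288,.06],7.25)
im,d=vision.get_image("scene"); save("s9.png",cv2.resize(im[200:370,170:400],None,fx=3.4,fy=3.4))
E
```

```text
t 14.3 pos [0.4141 0.2879 0.0078] yaw 7.21 grip 0.04684419779808738 F [ 0.  -0.1  4.2] q [ 20.  36.  92.   2.  60. 102.]
turn [-0.    1.05 -0.  ] shift(after turn) [ 0.047  0.003 -1.306]
```

View pics/s9.png

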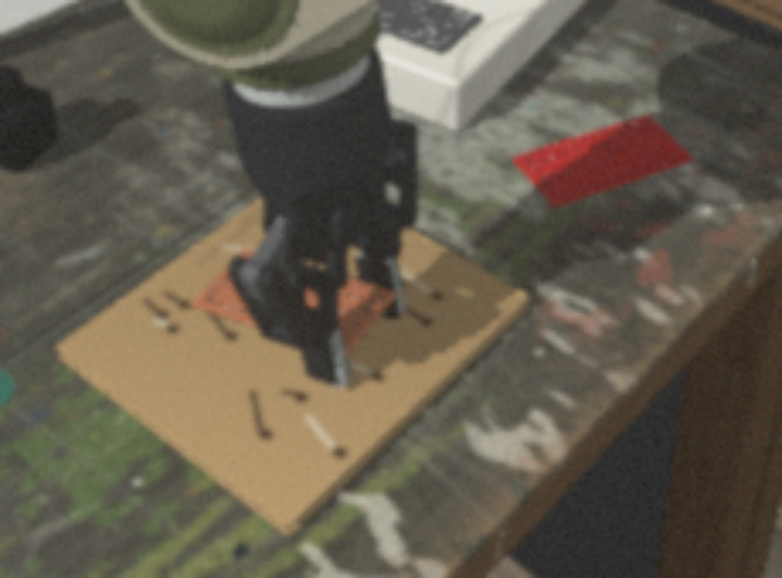

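Contact is light (4 N), with fingertips and far end at pad level. I open, wait, then retreat along the tool axis.

>>> jog_arm([
  [[0,0,-0.02,0,0,0],[0,0,0,0,0,0],[0,0,0,0,0,0],[0,0,0,0,0,0],[0,0,0,0,0,0],[0,0,0,0,0,0],[0,0,0,0,0,0]],
], grip=1)

```text
time_s: 15.05
position: [0.414, 0.2878, 0.0083]
tool_rot: [[0.98, 0.125, -0.156], [0.124, -0.992, -0.02], [-0.157, -0.0, -0.988]]
ft_force: [-0.5, -0.2, 0.0]
grip_width: 0.0855
```

>>> jog_arm([
  [[0,0,-0.2,0,0,0],[0,0,-0.4,0,0,0],[0,0,-0.7,0,0,0],[0,0,-0.8,0,0,0],[0,0,-0.8,0,0,0],[0,0,-0.5,0,0,0],[0,0,0,0,0,0]],
])

```text
time_s: 15.75
position: [0.4366, 0.2909, 0.1458]
tool_rot: [[0.981, 0.125, -0.15], [0.124, -0.992, -0.018], [-0.151, -0.001, -0.989]]
ft_force: [0.0, 0.1, -0.6]
grip_width: 0.0852
```

```bash
python3 - <<'E'
from h import *
im,d=vision.get_image("wrist"); save("w10.png",im); W=cloud("wrist",d)
m=copper(im)&(W[...,2]<.03)&(W[...,2]>0.005); 
n,l,st,ce=cv2.connectedComponentsWithStats(m.astype(np.uint8)); k=1+st[1:,4].argmax()
P=W[l==k];A=np.c_[P[:,:2]-P[:,:2].mean(0),np.ones(len(P))]
print(rect("wrist",l==k,.012),np.linalg.lstsq(A,P[:,2],rcond=None)[0].round(4))
im,d=vision.get_image("scene"); save("s10.png",cv2.resize(im[150:370,170:400],None,fx=2.7,fy=2.7))
E
```

```text
(array([455.9, 289.3]), array([107.2,  67.2]), 11.93) [-0.0029 -0.0076  0.0104]
```

View pics/w10.png

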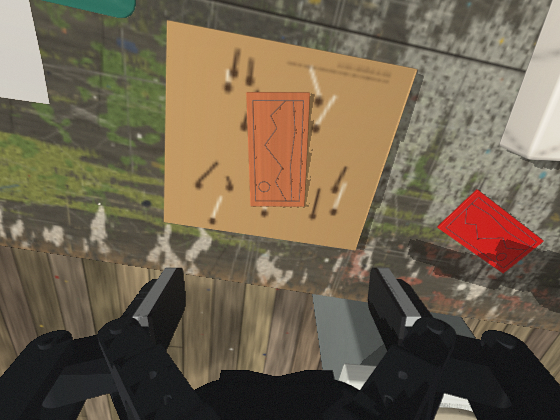

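View pics/s10.png

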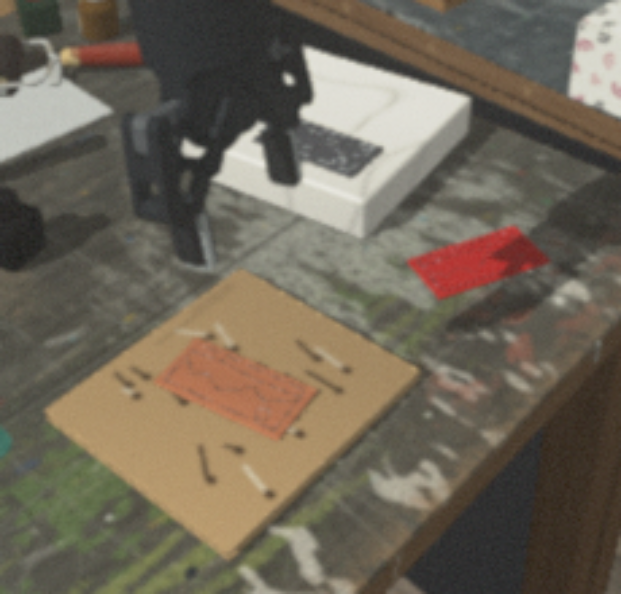

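The plate lies flat, drawing up, in the middle of the pad: wrist view (279,150), with the pad spanning (165–415, 22–248). The gripper is clear.

```bash
python3 - <<'E'
from h import *
for r in spotter.trace("scene","zinc_plate"):
    P=cloud("scene",vision.get_image("scene")[1])[r["pixels"]]; print("zinc",round(r["score"],2),r["rect"],np.median(P,0).round(3))
print(env.observe()["time_s"],env.observe()["qvel"]); print(close_job())
E
```

```text
zinc 0.74 [279.7, 197.1, 311.8, 216.8] [0.54  0.061 0.043]
15.95 [ 0.00272494  0.43696855 -0.08875977 -0.00403139  0.04426954  0.00565599]
the job is handed in; nothing more can be done
None
```

The copper plate now lies flat, drawing up, in the middle of the sketch pad, and I handed the job in at about 16 s; no verdict was reported.

- **Slide:** I pushed the plate along the slab with the shut fingertips. It came to rest with about 33 mm over the front edge, its centre at about -93 mm in the slab's frame (allowed -105 to -80 mm).
- **Grip and lift:** I pinched the overhanging end by its long edges. It lifted level.
- **Laying down:** The fingertips reach below the plate, so I tilted the tool 9° and brought the far end down first. The near end then dropped a short way when I opened the gripper. During lowering, something touched the pad sooner than I had worked out and the force reached about 16 N. I backed off to 4 N before releasing.

**Last checks**
- **Copper plate:** Its centre is at about (456, 289) mm, some 5 mm from the pad's centre at (453, 293) mm. A plane fitted to its surface tilts by less than 0.01 rad. The colour mask for this check took in some of the pad (107 x 67 mm instead of 100 x 50 mm), so the figures are rough, but the pictures agree.
- **Grey plate:** The last detection put its middle about 15 mm nearer the robot than the first one. The gripper hid its far end in that picture, which explains the shift. Its near end and the pictures show no movement, and the arm never touched it, but I did not measure it again without that obstruction.
- **Gripper:** It was open and clear of everything, with no contact force.

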